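# Slide two printing blocks home in the sloping galley

## Robot

A 6-joint arm with a two-finger parallel gripper is mounted at the origin on the work surface. World frame = base frame: x ahead of the robot, y to its left, z up, the work surface at z = 0. Lengths are in mm, angles in rad, forces in N, time in s.
With the tool pointing down it reaches from about 350 to 875 mm from the base axis. Payload 4.2 kg.
Tool frame: the origin (TCP) lies on the mounting face of the last link; the fingertips stand 173 mm ahead of it and the grasp point (between the pads) lies 155 mm ahead of it; z points along the fingers, y is the line along which they close (so a half turn about z gives the same grasp; the last joint's range is limited). The gripper opens to 85 mm and grips with 20 to 120 N. Pads are 22 mm wide; open, the fingers measure 114 mm over their backs; the gripper's body (76 mm by 85 mm) begins 54 mm behind the grasp point. The pads swing forward as they close: fully open they stand 13 mm farther back than shut.
Start: joints at [1.462, 0.385, 0.008, 0, -1.194, -0.259], TCP at [224.694, 583.192, 404.712] pointing down, gripper open.
Joint ranges: [-3.14, 3.14], [-1.21, 2.06], [-1.07, 1.41], [-3.16, 2.05], [-2.99, -0.16], [-3.1, 3.1]. Speed limits (rad/s): [2.79, 2.79, 3.14, 3.14, 3.14, 3.14].

## Interface

Orientations are given as a unit quaternion [x, y, z, w].
In Python, from bench import arm gives the robot as it stands.
- The arm moves only by the tool carry_out, never from a script. Its argument "rows" is a list of rows, each a list of 7 numbers: the shift along the tool's x, y, z as a fraction of full scale, then the turn, a rotation vector about the tool's x, y, z as a fraction of full scale, then the opening, from -1 (shut) to 1 (fully open). A call has 1 to 12 rows; each row is the pose to reach, as a shift and turn from the pose commanded when the call began, along the tool's axes at that moment, turning the shorter way round; what a row does not reach only later rows make up. Full scale, the value 1, is 20 cm for a shift and pi rad for a turn. A row lasts 1/8 s, in which the tool goes at most 62.5 mm and 10.7 degrees, less where a joint would pass 70% of its speed; a pose out of reach is approached as far as the arm can. A call with a number of a shift or a turn outside -1 to 1 is refused whole. A call with a gripper value outside its range is refused whole. The fingers move at their own pace and stop on an object; the grip force is fixed at half the most. Time passes only in rows, so rows that repeat a pose let the fingers close. It gives the time, the measured TCP pose, the force, the opening and the grip force at its end, in the units of the state.
- arm.read_state(): the state, without advancing time (a new reading comes with each control period).
- arm.get_image(name): name is "side" or "top" or "wrist"; returns (picture, depth): 420x560x3 uint8, red, green, blue; 420x560 float32, mm along the optical axis (not along the pixel's ray), 0 where there is no reading.
- arm.calibration(name): a dict with "mtx" (3x3 intrinsics, pixels), "cam_to_world" (4x4, takes a point from camera to world coordinates). Camera axes: x right, y up, looking along -z (the intrinsics and any distortion apply to the point x, -y, -z); pixel columns grow to the right and rows downward; lengths in mm; the calibration is good to about 2 mm. A picture is of the moment at which its call begins: read the wrist's pose just before it. calibration takes no time and is no camera call; for the wrist camera it gives the pose at the moment of the call.
- arm.job_done(): hands the job in; it is judged then, once.
The state is a dict: "clock": time; "joints": joint angles; "joint_vel": joint speeds; "joint_efforts": joint torques, N m; "position": TCP position; "ee_rot": TCP orientation; "contact_force": force on the tool from outside, world axes, zero at the start; "wrist_torque": the same for the moment, N m; "gripper_width": finger opening in mm; "grasp_force": force on a finger pad.
Only numpy, scipy, OpenCV 4.12 (cv2) and the standard library are available. Lean on these libraries where they do the work, as an engineer would, in place of code of your own. Each camera call takes 0.05 s, during which the arm holds its last target. There are 200 camera calls.

## Task

Slide both printing blocks down the sloping steel galley, each on its own side, until each lies flat and square under the green hood and rests against the sprung back stop hidden there, still touching it when you let go. Feel for the stop and press each block home gently, without ramming it, and leave the wooden reglet, the brass weight, and the tool tin and ink can beside the galley where they are.

Things in the scene. Friction and masses are not known exactly. Their poses are not given: they have to be found in the camera images.
- galley: fixed steel tray on green legs, tilted 16 degrees. Origin at the centre of the upper face of its floor plate; own x points down the slope (away from the robot), y across, z square to the floor. Floor 330 mm long (x -165 to +165), 262 mm wide between side walls 21 mm high. Upper end open. Things stay put on it by friction until pushed (0.3 to 1.5 N slides a block)
- hood_edge (a point): middle of the upper-end edge of the green hood, on its top face. The hood covers the lower end of the galley, from galley x = 97 to 165 mm, over the full width; its underside is 30 mm and its top 35 mm above the floor, and it is open towards the upper end so that the blocks slide in under it. Axes as the galley's
- backstop: green end wall under the hood, with two sprung black pads, one per side; origin at galley x = 162.5, y = 0 mm, on the floor. Pad faces lie square across the slope, out of sight, each at its own unmeasured place 108 to 136 mm along galley x. Each gives by 4 N per mm from zero at first touch, 10 mm at most, damped 60 N per m/s. Over 16 N between a block and the stop is ramming
- lane_l (a point): point on the floor below the hood edge (galley x = 97 mm) on the galley's +y side (y = +68 mm), in line with the centre of that side's pad. The pad is 100 mm wide and spans 4 to 22 mm above the floor; its face is 11 to 39 mm farther down the slope. A block pressed on a pad with 2 N or more and let go slowly stays in touch with it: weight and friction outweigh the spring
- lane_r (a point): the same for the galley's -y side (y = -68 mm), whose like pad is set separately
- wide_block: printing block, a dark-faced wooden slab 64 mm long (own x, down the slope), 82 mm wide (own y) and 23 mm thick (own z), 0.18 to 0.34 kg; origin at the centre of its underside. It starts flat on the galley floor in the upper half of the galley's +y side, up to 0.15 rad askew
- long_block: printing block, a dark-faced wooden slab 80 mm long (own x, down the slope), 62 mm wide (own y) and 23 mm thick (own z), 0.18 to 0.34 kg; origin at the centre of its underside. It starts flat on the galley floor in the upper half of the galley's -y side, up to 0.15 rad askew
- reglet: loose light wooden strip 120 x 14 x 16 mm lying along the middle line of the galley floor between the blocks, origin at the centre of its underside; to be left there (within 15 mm)
- weight: loose turned brass weight, 26 mm across and 24 mm tall, standing on the galley's middle line near its upper end, origin at the centre of its underside; to be left there (within 15 mm)
- tool_tin: open dark steel tin 90 x 190 x 40 mm with two gouges in it, on the bench at the +y side; leave it (within 30 mm). Origin under its centre
- ink_can: steel can 86 mm across, 75 mm tall, on the bench at the -y side; leave it (within 30 mm). Origin under its centre
There are look-alikes about, which are no part of the job. Leave any turquoise look-alike of the long_block alone.

How it is judged:
By the outcome, as a careful person would: the job done as asked, in the order asked, and still so for the second after the job is handed in, with the robot touching nothing.
It also fails if it takes over 58 s, if anything falls off the work surface, if the arm or the gripper's body presses on something with over 40 N, if the wrist force passes 120 N, or if a joint passes its speed limit or range.

## Working session

There is one attempt and no reset: what is moved stays moved. The work goes in short steps, Python scripts to look and compute and a tool call to move; the robot and the scene stay as the last step left them, time stands still between calls to the robot, and variables do not carry over. Pictures are saved under pics/ and viewed, at most 10 in all, crops included, and the job is handed in when it is done.

Besides the shell and the picture viewer there is one more tool, called after ">>>" in YAML: its name, and indented under it one key for each argument. carry_out: Moves the arm, as the interface text tells. Its arguments: {"type":"object","properties":{"rows":{"type":"array"}},"required":["rows"]}

```bash
mkdir -p pics; cat > h.py <<'E'
from bench import arm
import numpy as np, cv2
def grab(n,save=None):
    c=arm.calibration(n); p,d=arm.get_image(n)
    if save: cv2.imwrite('pics/'+save,p[:,:,::-1])
    M=np.array(c['mtx']); T=np.array(c['cam_to_world'])
    v,u=np.mgrid[0:420,0:560]
    X=(u-M[0,2])/M[0,0]*d; Y=-(v-M[1,2])/M[1,1]*d
    P=np.stack([X,Y,-d,np.ones_like(d)],-1)@T.T
    return p,d,P[...,:3]
E
python3 - <<'E'
from h import *
print(arm.read_state()); print(arm.calibration('top'))
for n in('top','side'):
    p,d,P=grab(n,n+'1.png'); np.savez(''+n+'.npz',p=p,d=d,P=P)
E
```

```text
{'clock': 0.0, 'joints': array([ 1.46160333e+00,  3.85561544e-01,  6.62288897e-03, -5.02779687e-04,
       -1.19398535e+00, -2.58587250e-01]), 'joint_vel': array([-5.65106861e-04,  1.37741314e-06, -1.41585728e-03, -1.10088645e-03,
       -9.16711522e-04,  6.97547254e-05]), 'joint_efforts': array([ 1.56764522e-04, -3.92289698e+01,  1.88404942e+01,  4.18616518e+00,
       -4.65288176e-03, -1.79431578e-05]), 'position': array([224.61533245, 583.02427303, 403.61644329]), 'ee_rot': array([ 9.83122256e-01, -1.82946561e-01, -1.53611107e-04,  1.07830948e-03]), 'contact_force': array([ 0.18796584, -0.44133528, -0.3529621 ]), 'wrist_torque': array([ 0.01267615, -0.0393757 , -0.0291407 ]), 'grasp_force': 0.0, 'gripper_width': 85.78818187335156}
{'mtx': array([[424.03878183,   0.        , 277.17276181],
       [  0.        , 424.03878183, 208.85565931],
       [  0.        ,   0.        ,   1.        ]]), 'cam_to_world': array([[ 2.38877262e-04,  9.86217483e-01, -1.65453977e-01,
         3.11243961e+02],
       [-9.99615732e-01, -4.35069007e-03, -2.73762660e-02,
        -4.16428279e+01],
       [-2.77187911e-02,  1.65396938e-01,  9.85837472e-01,
         1.35423242e+03],
       [ 0.00000000e+00,  0.00000000e+00,  0.00000000e+00,
         1.00000000e+00]])}
```

View pics/top1.png

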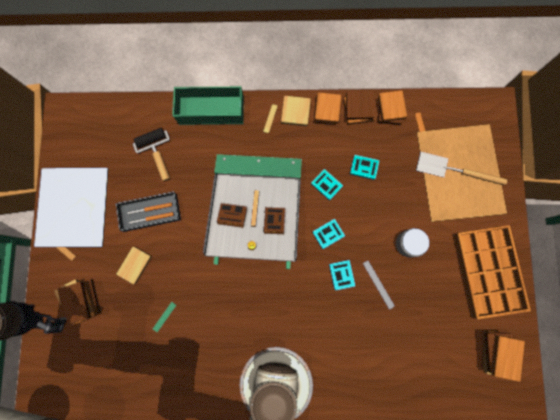

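View pics/side1.png

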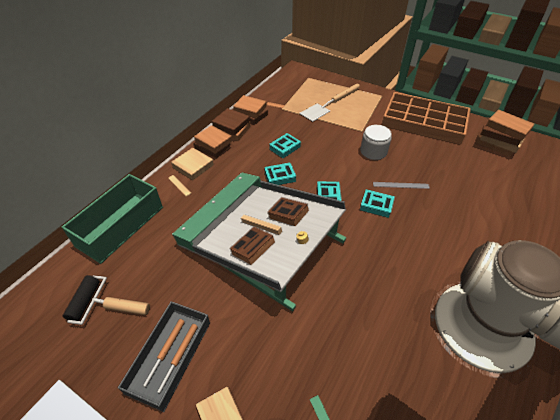

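The top view shows the galley at cols 205–302, rows 155–260, with the hood at its top. The wide block is at (232,214), the long block at (274,220), the reglet at (255,207) and the weight at (252,245). Look-alikes for the long block are the turquoise frames at (327,184), (365,166), (328,234) and (342,275), and the dark blocks at (360,107); all of these are off the galley. By the description I choose the two dark blocks on the tray.

```bash
cat >> h.py <<'E'
def frame():
    z=np.load('galley.npz'); return z['R'],z['o']
def rect(p,P,d,R,o,h,xs=(-180,180),ys=(-150,150),s=2):
    pass
E
python3 - <<'E'
from h import *
z=np.load('top.npz');p,d,P=z['p'],z['d'],z['P']
hsv=cv2.cvtColor(p,cv2.COLOR_RGB2HSV)
m=np.zeros((420,560),bool);m[178:256,208:300]=1
fl=m&(hsv[...,1]<40)&(hsv[...,2]>110)&(d>0)
Q=P[fl]
for _ in range(5):
    c=Q.mean(0);n=np.linalg.svd(Q-c,full_matrices=False)[2][2];n*=np.sign(n[2]);r=(Q-c)@n;Q=Q[abs(r)<max(3*np.median(abs(r)),1.5)]
print('n',n,'tilt',np.degrees(np.arccos(n[2])),'az',np.degrees(np.arctan2(n[1],n[0])),len(Q),r.std())
# yaw: down-slope dir from minimal-area rect of hood (green)
g=(hsv[...,0]>45)&(hsv[...,0]<90)&(hsv[...,1]>90)&(d>0)
g[:150]=0;g[182:]=0;g[:,:205]=0;g[:,310:]=0
H=P[g];
ex=np.array([1,0,0])-n[0]*n;ex/=np.linalg.norm(ex);ey=np.cross(n,ex)
a=np.stack([(H-c)@ex,(H-c)@ey,(H-c)@n],1);a=a[(a[:,2]>25)]
print('hood h',np.median(a[:,2]));
r=cv2.minAreaRect(a[:,:2].astype(np.float32));print('hood rect',r)
f=np.stack([(Q-c)@ex,(Q-c)@ey],1).astype(np.float32);rf=cv2.minAreaRect(f);print('floor',rf,'c',c)
np.savez('pl.npz',n=n,c=c,ex=ex,ey=ey)
E
```

```text
n [ 0.27643552 -0.01725486  0.96087755] tilt 16.079657060197327 az -3.571717017092714 4838 2.050306254575811
hood h 34.96189043189083
hood rect ((160.52542114257812, -8.722869873046875), (267.7924499511719, 69.752197265625), 86.38170623779297)
floor ((5.3126678466796875, 0.4169921875), (269.99517822265625, 265.5274353027344), 89.01647186279297) c [504.14074509  64.51590504  67.60567405]
```

```bash
python3 - <<'E'
from h import *
z=np.load('pl.npz');n,c,ex,ey=[z[k] for k in('n','c','ex','ey')]
t=np.radians(-3.6);gx=np.cos(t)*ex+np.sin(t)*ey;gy=np.cross(n,gx)
hc=c+160.5*ex-8.7*ey
o=hc-131*gx; o=o-((o-c)@n)*n
R=np.stack([gx,gy,n],1);np.savez('galley.npz',R=R,o=o);print('R',R.round(3),'o',o)
z=np.load('top.npz');p,d,P=z['p'],z['d'],z['P']
G=(P-o)@R
for nm,ys in(('wide',(15,115)),('long',(-115,-10)),('mid',(-25,25))):
    m=(d>0)&(G[...,1]>ys[0])&(G[...,1]<ys[1])&(G[...,0]>-165)&(G[...,0]<92)&(G[...,2]>(15 if nm!='mid' else 10))&(G[...,2]<40)
    k,lab,st,_=cv2.connectedComponentsWithStats(m.astype(np.uint8))
    for i in range(1,k):
        if st[i,4]>20:
            q=G[lab==i];print(nm,st[i],np.median(q[:,2]).round(1),cv2.minAreaRect(q[:,:2].astype(np.float32)))
# rectified picture at h=20 plane
c=arm.calibration('top');M=np.array(c['mtx']);T=np.linalg.inv(np.array(c['cam_to_world']))
def pr(g):
    w=R@np.array(g)+o;q=T@np.append(w,1);q=np.array([q[0],-q[1],-q[2]]);q=M@q;return q[:2]/q[2]
s=2
cs=[(-170,140),(170,140),(170,-140),(-170,-140)]
src=np.float32([pr((x,y,23)) for x,y in cs]);dst=np.float32([((140-y)*s,(170-x)*s*.85) for x,y in cs])
w=cv2.warpPerspective(p,cv2.getPerspectiveTransform(src,dst),(560,578),flags=cv2.INTER_CUBIC)
cv2.imwrite('pics/rect.png',w[:,:,::-1])
E
```

```text
R [[ 0.959  0.06   0.276]
 [-0.058  0.998 -0.017]
 [-0.277  0.001  0.961]] o [532.73962842  64.18923877  59.37217578]
wide [217 202  30  24 548] 22.8 ((-33.807621002197266, 66.18296813964844), (82.95952606201172, 66.6167221069336), 84.85448455810547)
long [264 207  22  26 527] 22.9 ((-43.25815963745117, -64.82890319824219), (84.02837371826172, 61.633995056152344), 0.5989027619361877)
mid [251 190   8  36 167] 15.9 ((-5.353065490722656, -2.074153423309326), (14.319306373596191, 120.46672058105469), 89.79069519042969)
mid [248 240   8   9  60] 18.0 ((-127.16712188720703, -3.0529537200927734), (24.983631134033203, 21.102787017822266), 3.601633071899414)
```

View pics/rect.png

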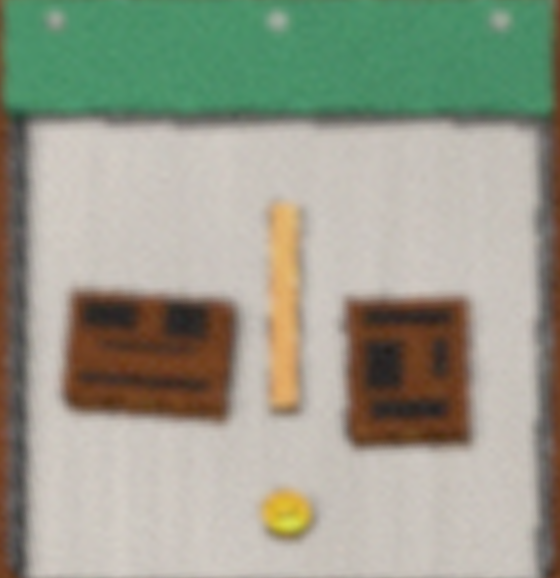

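The rectified crop confirms the choice. The wide block (about 83×66 mm measured, yaw about -5°) is centred at galley (-34,66), and the long block (84×62 mm) at (-43,-65). The reglet and weight lie on the midline. The tilt measures 16.1° and the hood 35 mm high, both as specified. I'll push each block from its rear face with two parted fingers, tool square to the floor.

```bash
cat >> h.py <<'E'
from scipy.spatial.transform import Rotation as Ro
def plan(tip):
    "tip: galley coords of the point 173 mm ahead of TCP"
    R,o=frame(); s=arm.read_state(); C=Ro.from_quat(s['ee_rot']).as_matrix()
    D=np.stack([R[:,0],-R[:,1],-R[:,2]],1)
    now=R.T@(s['position']+173*C[:,2]-o)
    t=R@np.array(tip)+o+173*R[:,2]
    print('clk',round(s['clock'],2),'tip now',now.round(1),'F galley',(R.T@s['contact_force']).round(2),'w',round(s['gripper_width'],1))
    print('shift/200',(C.T@(t-s['position'])/200).round(3),'rot/pi',(Ro.from_matrix(C.T@D).as_rotvec()/np.pi).round(4),'tcp tgt',t.round(0))
E
python3 -c "
from h import *
plan((-98,66,70));plan((-98,66,5))"
```

```text
clk 0.1 tip now [-373.1  499.1   70.5] F galley [ 0.15 -0.39 -0.82] w 85.8
shift/200 [2.143 1.592 0.422] rot/pi [-0.0129 -0.0886 -0.0974] tcp tgt [510. 132. 320.]
clk 0.1 tip now [-373.1  499.1   70.5] F galley [ 0.15 -0.39 -0.82] w 85.8
shift/200 [2.057 1.619 0.734] rot/pi [-0.0129 -0.0886 -0.0974] tcp tgt [492. 133. 258.]
```

>>> carry_out:
  rows:
    - [0.25,0.19,0,0,0,0,-0.3]
    - [0.5,0.38,0,0,0,0,-0.3]
    - [0.75,0.56,0,0,0,0,-0.3]
    - [1,0.75,0,0,0,0,-0.3]
    - [1,0.75,0,0,0,0,-0.3]

```text
clock: 0.72
position: [358.7, 368.0, 404.6]
ee_rot: [0.983, -0.185, -0.0, 0.0]
contact_force: [0.2, -0.1, 0.6]
gripper_width: 29.9
grasp_force: 0.0
```

>>> carry_out:
  rows:
    - [0.25,0.19,0.05,0,0,0,-0.3]
    - [0.5,0.38,0.1,-0.003,-0.022,-0.024,-0.3]
    - [0.75,0.56,0.1,-0.006,-0.044,-0.049,-0.3]
    - [1,0.75,0.2,-0.013,-0.0886,-0.0974,-0.3]
    - [1,0.75,0.2,-0.013,-0.0886,-0.0974,-0.3]
    - [1,0.75,0.2,-0.013,-0.0886,-0.0974,-0.3]

```text
clock: 1.48
position: [490.7, 159.3, 363.7]
ee_rot: [0.99, -0.031, -0.14, -0.005]
contact_force: [-0.2, -0.1, 0.4]
gripper_width: 30.0
grasp_force: 0.0
```

```bash
python3 -c "
from h import *
plan((-98,66,30));plan((-98,66,5))"
```

```text
clk 1.48 tip now [-130.3   92.8  106.2] F galley [-0.34 -0.15  0.33] w 30.0
shift/200 [0.161 0.133 0.381] rot/pi [-0.0004  0.0002 -0.0004] tcp tgt [499. 132. 282.]
clk 1.48 tip now [-130.3   92.8  106.2] F galley [-0.34 -0.15  0.33] w 30.0
shift/200 [0.161 0.133 0.506] rot/pi [-0.0004  0.0002 -0.0004] tcp tgt [492. 133. 258.]
```

>>> carry_out:
  rows:
    - [0.08,0.065,0.1,0,0,0,-0.3]
    - [0.161,0.133,0.25,0,0,0,-0.3]
    - [0.161,0.133,0.38,0,0,0,-0.3]
    - [0.161,0.133,0.43,0,0,0,-0.3]
    - [0.161,0.133,0.43,0,0,0,-0.3]

```text
clock: 2.1
position: [495.4, 133.7, 273.3]
ee_rot: [0.99, -0.029, -0.139, -0.005]
contact_force: [0.1, -0.4, -0.1]
gripper_width: 29.7
grasp_force: 0.0
```

```bash
python3 -c "
from h import *
plan((-98,66,5))
p,d,P=grab('wrist'); q,_,_=grab('side')
q=cv2.resize(q[180:300,170:350],(560,373))
cv2.imwrite('pics/w2.png',np.vstack([cv2.resize(p,(300,225)),cv2.resize(q,(300,200))])[:,:,::-1]) if 0 else cv2.imwrite('pics/w2.png',np.hstack([cv2.resize(p,(400,300)),cv2.resize(q,(400,300))])[:,:,::-1])"
```

```text
clk 2.1 tip now [-98.9  67.4  21. ] F galley [ 0.13 -0.4  -0.05] w 29.7
shift/200 [0.005 0.006 0.08 ] rot/pi [-0.0002 -0.0002  0.0008] tcp tgt [492. 133. 258.]
```

View pics/w2.png

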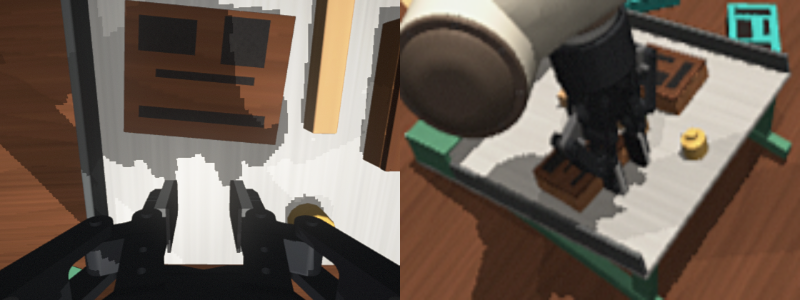

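The wrist view shows the fingertips at (168,182) and (238,182), behind the middle of the wide block's rear edge (125–285, row ~135) and clear of the weight. I'll go down and push.

>>> carry_out:
  rows:
    - [0.005,0.006,0.03,0,0,0,-0.3]
    - [0.005,0.006,0.06,0,0,0,-0.3]
    - [0.005,0.006,0.07,0,0,0,-0.3]
    - [0.005,0.006,0.08,0,0,0,-0.3]
    - [0.005,0.006,0.08,0,0,0,-0.3]

```text
clock: 2.82
position: [492.1, 131.7, 257.3]
ee_rot: [0.99, -0.03, -0.14, -0.005]
contact_force: [0.6, -0.0, 0.7]
gripper_width: 30.3
grasp_force: 0.0
```

```bash
python3 -c "
from h import *
plan((-98,66,5))
p,d,P=grab('wrist');R,o=frame();G=(P-o)@R
for u,v in((236,250),(333,250),(231,262),(340,262),(226,300),(340,300)): print(u,v,G[v,u].round(1),p[v,u])"
```

```text
clk 2.83 tip now [-97.7  65.3   4.8] F galley [0.34 0.01 0.84] w 30.3
shift/200 [-0.001 -0.005 -0.001] rot/pi [-0.0005 -0.0001  0.0002] tcp tgt [492. 133. 258.]
236 250 [-87.7  86.3   1.1] [143 140 136]
333 250 [-88.   45.9   0.2] [136 134 130]
231 262 [-85.7  85.9  18.6] [79 80 78]
340 262 [-85.6  45.7  18.6] [80 80 79]
226 300 [-84.7  83.   48.8] [51 50 49]
340 300 [-88.   49.   42.6] [145 144 142]
```

>>> carry_out:
  rows:
    - [0.03,-0.003,0,0,0,0,-0.3]
    - [0.05,-0.003,0,0,0,0,-0.3]
    - [0.07,-0.003,0,0,0,0,-0.3]
    - [0.09,-0.003,0,0,0,0,-0.3]
    - [0.11,-0.003,0,0,0,0,-0.3]
    - [0.13,-0.003,0,0,0,0,-0.3]
    - [0.16,-0.003,0,0,0,0,-0.3]
    - [0.19,-0.003,0,0,0,0,-0.3]
    - [0.22,-0.003,0,0,0,0,-0.3]
    - [0.25,-0.003,0,0,0,0,-0.3]
    - [0.28,-0.003,0,0,0,0,-0.3]
    - [0.3,-0.003,0,0,0,0,-0.3]

```text
clock: 4.38
position: [550.1, 128.9, 240.7]
ee_rot: [0.99, -0.03, -0.14, -0.005]
contact_force: [-1.7, -0.0, 1.0]
gripper_width: 30.0
grasp_force: 0.5
```

>>> carry_out:
  rows:
    - [0.03,0,0,0,0,0,-0.3]
    - [0.06,0,0,0,0,0,-0.3]
    - [0.09,0,0,0,0,0,-0.3]
    - [0.12,0,0,0,0,0,-0.3]
    - [0.15,0,0,0,0,0,-0.3]
    - [0.18,0,0,0,0,0,-0.3]
    - [0.21,0,0,0,0,0,-0.3]
    - [0.24,0,0,0,0,0,-0.3]
    - [0.26,0,0,0,0,0,-0.3]
    - [0.275,0,0,0,0,0,-0.3]
    - [0.28,0,0,0,0,0,-0.3]

```text
clock: 5.75
position: [603.5, 125.7, 225.3]
ee_rot: [0.99, -0.03, -0.14, -0.005]
contact_force: [-0.5, 0.1, 1.8]
gripper_width: 30.1
grasp_force: 0.6
```

```bash
cat >> h.py <<'E'
def blocks():
    p,d,P=grab('top');R,o=frame();G=(P-o)@R
    for nm,ys in(('wide',(15,115)),('long',(-115,-12)),('mid',(-14,11))):
        m=(d>0)&(G[...,1]>ys[0])&(G[...,1]<ys[1])&(G[...,0]>-165)&(G[...,0]<92)&(G[...,2]>(16 if nm!='mid' else 10))&(G[...,2]<27)
        k,lab,st,_=cv2.connectedComponentsWithStats(m.astype(np.uint8))
        for i in range(1,k):
            if st[i,4]>30:
                q=G[lab==i];r=cv2.minAreaRect(q[:,:2].astype(np.float32));print(nm,np.round(r[0],1),np.round(r[1],1),round(r[2],1),'xmin/max',q[:,0].min().round(1),q[:,0].max().round(1))
E
python3 -c "
from h import *
plan((30,66,5)); blocks(); grab('wrist','w3.png')"
```

```text
clk 5.75 tip now [18.4 66.   5. ] F galley [-0.97  0.1   1.56] w 30.1
shift/200 [ 0.058 -0.001 -0.   ] rot/pi [-0.0005 -0.0001  0.0002] tcp tgt [615. 125. 222.]
wide [23.3 79. ] [19.9 35.2] 49.7 xmin/max 5.5 35.5
long [-43.6 -64.6] [82. 62.] 0.4 xmin/max -84.7 -2.4
mid [-5.1 -1.8] [ 14.2 118.9] 89.7 xmin/max -64.5 54.4
mid [-127.3   -2.9] [26.4 21.1] 4.0 xmin/max -140.4 -114.1
```

View pics/w3.png

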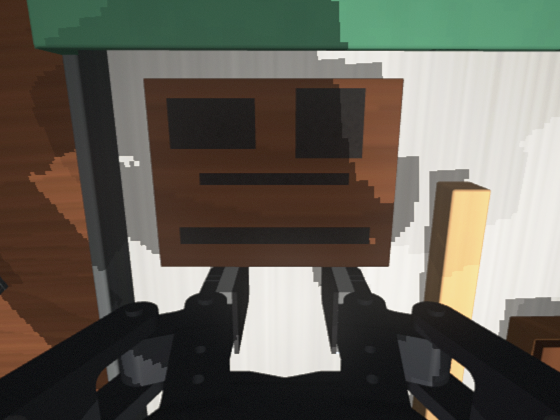

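The block now lies square against both fingers (rear edge at row 266), with its front just short of the hood edge and the reglet untouched. I'll go on slowly, feeling for the stop.

>>> carry_out:
  rows:
    - [0.015,0,0,0,0,0,-0.3]
    - [0.03,0,0,0,0,0,-0.3]
    - [0.04,0,0,0,0,0,-0.3]
    - [0.05,0,0,0,0,0,-0.3]
    - [0.06,0,0,0,0,0,-0.3]

```text
clock: 6.48
position: [615.1, 125.0, 222.0]
ee_rot: [0.99, -0.03, -0.14, -0.005]
contact_force: [-1.4, -0.4, 0.4]
gripper_width: 30.0
grasp_force: 0.5
```

>>> carry_out:
  rows:
    - [0.005,0,0,0,0,0,-0.3]
    - [0.01,0,0,0,0,0,-0.3]
    - [0.015,0,0,0,0,0,-0.3]

```text
clock: 6.85
position: [617.8, 124.8, 221.2]
ee_rot: [0.99, -0.03, -0.14, -0.005]
contact_force: [-0.6, -0.4, 1.2]
gripper_width: 29.7
grasp_force: 0.5
```

>>> carry_out:
  rows:
    - [0.005,0,0,0,0,0,-0.3]
    - [0.01,0,0,0,0,0,-0.3]
    - [0.015,0,0,0,0,0,-0.3]

```text
clock: 7.22
position: [620.7, 124.7, 220.4]
ee_rot: [0.99, -0.03, -0.14, -0.005]
contact_force: [-0.7, -0.2, 1.4]
gripper_width: 30.1
grasp_force: 0.5
```

>>> carry_out:
  rows:
    - [0.005,0,0,0,0,0,-0.3]
    - [0.01,0,0,0,0,0,-0.3]
    - [0.015,0,0,0,0,0,-0.3]

```text
clock: 7.6
position: [623.6, 124.5, 219.6]
ee_rot: [0.99, -0.03, -0.14, -0.005]
contact_force: [-0.1, -0.3, 1.5]
gripper_width: 29.8
grasp_force: 0.5
```

>>> carry_out:
  rows:
    - [0.005,0,0,0,0,0,-0.3]
    - [0.01,0,0,0,0,0,-0.3]
    - [0.015,0,0,0,0,0,-0.3]

```text
clock: 7.98
position: [626.5, 124.3, 218.7]
ee_rot: [0.99, -0.03, -0.14, -0.005]
contact_force: [-1.3, -1.0, 0.8]
gripper_width: 30.2
grasp_force: 0.6
```

>>> carry_out:
  rows:
    - [0.005,0,0,0,0,0,-0.3]
    - [0.01,0,0,0,0,0,-0.3]
    - [0.015,0,0,0,0,0,-0.3]

```text
clock: 8.35
position: [629.4, 124.1, 217.9]
ee_rot: [0.99, -0.03, -0.14, -0.005]
contact_force: [-1.9, 0.2, 1.1]
gripper_width: 29.4
grasp_force: 0.6
```

>>> carry_out:
  rows:
    - [0.005,0,0,0,0,0,-0.3]
    - [0.01,0,0,0,0,0,-0.3]

```text
clock: 8.6
position: [631.3, 124.0, 217.3]
ee_rot: [0.99, -0.03, -0.14, -0.005]
contact_force: [-0.6, 0.2, 1.8]
gripper_width: 29.5
grasp_force: 0.6
```

>>> carry_out:
  rows:
    - [0.005,0,0,0,0,0,-0.3]
    - [0.01,0,0,0,0,0,-0.3]
    - [0.015,0,0,0,0,0,-0.3]

```text
clock: 8.98
position: [634.2, 123.8, 216.5]
ee_rot: [0.99, -0.03, -0.14, -0.005]
contact_force: [-0.8, 0.1, 1.5]
gripper_width: 30.3
grasp_force: 0.6
```

>>> carry_out:
  rows:
    - [0.005,0,0,0,0,0,-0.3]
    - [0.01,0,0,0,0,0,-0.3]
    - [0.015,0,0,0,0,0,-0.3]

```text
clock: 9.35
position: [637.1, 123.7, 215.7]
ee_rot: [0.99, -0.03, -0.14, -0.005]
contact_force: [-0.7, -0.1, 1.9]
gripper_width: 30.1
grasp_force: 0.7
```

>>> carry_out:
  rows:
    - [0.005,0,0,0,0,0,-0.3]
    - [0.01,0,0,0,0,0,-0.3]
    - [0.015,0,0,0,0,0,-0.3]

```text
clock: 9.72
position: [639.9, 123.5, 214.8]
ee_rot: [0.99, -0.03, -0.14, -0.005]
contact_force: [-0.1, -1.0, 0.9]
gripper_width: 29.8
grasp_force: 0.6
```

>>> carry_out:
  rows:
    - [0.005,0,0,0,0,0,-0.3]
    - [0.01,0,0,0,0,0,-0.3]
    - [0.015,0,0,0,0,0,-0.3]

```text
clock: 10.1
position: [642.8, 123.3, 213.9]
ee_rot: [0.99, -0.03, -0.14, -0.005]
contact_force: [-1.0, 0.2, 1.3]
gripper_width: 30.1
grasp_force: 0.6
```

```bash
python3 -c "
from h import *
plan((60,66,5)); p,d,P=grab('wrist','w4.png');R,o=frame();G=(P-o)@R
m=(d>0)&(G[...,1]>20)&(G[...,1]<115)&(abs(G[...,2]-23)<3)
print('blk top x',np.percentile(G[m][:,0],[1,99]),'y',np.percentile(G[m][:,1],[1,99]),m.sum())
m=(d>0)&(G[...,2]>32)&(G[...,2]<38)&(G[...,0]>80);print('hood x',np.percentile(G[m][:,0],[1,50]),m.sum())"
```

```text
clk 10.1 tip now [59.4 66.   4.9] F galley [-1.34  0.17  0.92] w 30.1
shift/200 [ 0.003 -0.001 -0.   ] rot/pi [-0.0005 -0.0001  0.0002] tcp tgt [643. 124. 214.]
blk top x [66.99706066 98.68990428] y [ 30.53323984 110.52547929] 18130
hood x [102.10307621 129.94735889] 98941
```

View pics/w4.png

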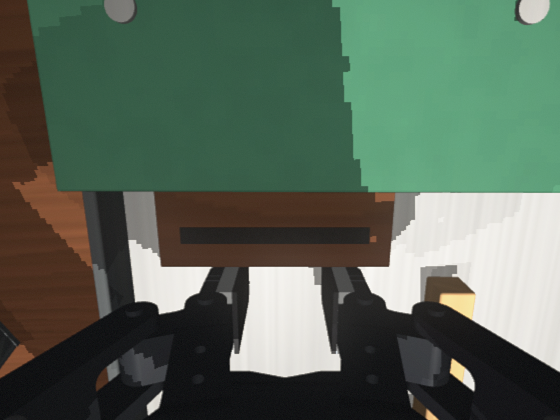

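The block is square under the hood edge (rear edge at row 266, hood edge at row 190). The wrist view places the hood about 3–5 mm farther on than I had it, so the stop can still lie ahead. I'll continue.

>>> carry_out:
  rows:
    - [0.005,0,0,0,0,0,-0.3]
    - [0.01,0,0,0,0,0,-0.3]
    - [0.013,0,0,0,0,0,-0.3]

```text
clock: 10.52
position: [645.3, 123.2, 213.3]
ee_rot: [0.99, -0.03, -0.14, -0.005]
contact_force: [0.0, 0.3, 0.6]
gripper_width: 30.0
grasp_force: 0.5
```

>>> carry_out:
  rows:
    - [0.005,0,0,0,0,0,-0.3]
    - [0.01,0,0,0,0,0,-0.3]
    - [0.013,0,0,0,0,0,-0.3]

```text
clock: 10.9
position: [647.2, 123.1, 212.7]
ee_rot: [0.99, -0.03, -0.141, -0.005]
contact_force: [-4.3, 1.8, 4.9]
gripper_width: 29.7
grasp_force: 2.9
```

Contact: the force along the slope rose to about 5.6 N. I'll add half a millimetre and settle.

>>> carry_out:
  rows:
    - [0.002,0,0,0,0,0,-0.3]
    - [0.002,0,0,0,0,0,-0.3]
    - [0.002,0,0,0,0,0,-0.3]

```text
clock: 11.28
position: [647.5, 123.1, 212.6]
ee_rot: [0.99, -0.03, -0.141, -0.005]
contact_force: [-4.7, 1.3, 5.2]
gripper_width: 29.7
grasp_force: 3.2
```

```bash
python3 -c "
from h import *
plan((60,66,5)); R,o=frame()
s=arm.read_state();C=Ro.from_quat(s['ee_rot']).as_matrix();print('torque galley',(R.T@s['wrist_torque']).round(3))"
```

```text
clk 11.28 tip now [63.8 66.   4.9] F galley [-6.07  1.02  3.68] w 29.7
shift/200 [-0.021 -0.001 -0.   ] rot/pi [-0.0004  0.0006  0.0002] tcp tgt [643. 124. 214.]
torque galley [ 0.291  1.215 -0.022]
```

Pressed at about 5 N. I'll let go slowly, then back off and lift.

>>> carry_out:
  rows:
    - [-0.0015,0,0,0,0,0,-0.3]
    - [-0.003,0,0,0,0,0,-0.3]
    - [-0.0045,0,0,0,0,0,-0.3]
    - [-0.006,0,0,0,0,0,-0.3]
    - [-0.0075,0,0,0,0,0,-0.3]
    - [-0.009,0,0,0,0,0,-0.3]
    - [-0.0105,0,0,0,0,0,-0.3]
    - [-0.012,0,0,0,0,0,-0.3]
    - [-0.0135,0,0,0,0,0,-0.3]
    - [-0.015,0,0,0,0,0,-0.3]
    - [-0.02,0,0,0,0,0,-0.3]
    - [-0.03,0,0,0,0,0,-0.3]

```text
clock: 12.78
position: [642.3, 123.3, 214.1]
ee_rot: [0.99, -0.03, -0.139, -0.005]
contact_force: [-0.1, 0.3, 0.6]
gripper_width: 29.8
grasp_force: 0.0
```

>>> carry_out:
  rows:
    - [-0.05,0,0,0,0,0,-0.3]
    - [-0.1,0,-0.02,0,0,0,-0.3]
    - [-0.15,0,-0.15,0,0,0,-0.3]
    - [-0.2,0,-0.35,0,0,0,-0.3]
    - [-0.3,0.1,-0.37,0,0,0,-0.3]
    - [-0.5,0.3,-0.37,0,0,0,-0.3]
    - [-0.7,0.5,-0.37,0,0,0,-0.3]
    - [-0.85,0.66,-0.37,0,0,0,-0.3]
    - [-0.88,0.66,-0.37,0,0,0,-0.3]
    - [-0.88,0.66,-0.37,0,0,0,-0.3]

```text
clock: 14.02
position: [485.8, 0.4, 334.5]
ee_rot: [0.99, -0.029, -0.139, -0.006]
contact_force: [-0.1, 0.8, 0.3]
gripper_width: 30.0
grasp_force: 0.0
```

```bash
python3 -c "
from h import *
plan((-108,-65,20)); blocks()
p,d,P=grab('wrist');R,o=frame();G=(P-o)@R
m=(d>0)&(G[...,1]<-12)&(G[...,1]>-115)&(abs(G[...,2]-23)<4)&(G[...,0]<90)
print('long wrist',cv2.minAreaRect(G[m][:,:2].astype(np.float32)))"
```

```text
clk 14.03 tip now [-117.1  -65.9   79.5] F galley [-0.23  0.78  0.28] w 30.0
shift/200 [ 0.047 -0.006  0.297] rot/pi [-0.0007 -0.0008  0.0004] tcp tgt [479.   2. 275.]
mid [-20.5  -0.9] [36.8 12.5] 2.9 xmin/max -38.6 -2.3
mid [-126.7   -2.9] [26.6 20.7] 6.4 xmin/max -140.2 -113.3
long wrist ((-41.7070198059082, -62.8182258605957), (80.3343734741211, 62.255340576171875), 0.8665811419487)
```

>>> carry_out:
  rows:
    - [0.045,-0.008,0.1,0,0,0,-0.3]
    - [0.045,-0.008,0.22,0,0,0,-0.3]
    - [0.045,-0.008,0.3,0,0,0,-0.3]
    - [0.045,-0.008,0.34,0,0,0,-0.3]
    - [0.045,-0.008,0.36,0,0,0,-0.3]
    - [0.045,-0.008,0.372,0,0,0,-0.3]
    - [0.045,-0.008,0.372,0,0,0,-0.3]

```text
clock: 15.0
position: [474.4, 2.8, 259.9]
ee_rot: [0.99, -0.03, -0.139, -0.005]
contact_force: [0.3, 0.0, 1.4]
gripper_width: 29.9
grasp_force: 0.0
```

```bash
python3 -c "
from h import *
plan((10,-64,5))"
```

```text
clk 15.0 tip now [-107.7  -64.4    4.6] F galley [-0.07  0.06  1.39] w 29.9
shift/200 [ 0.59  -0.003 -0.001] rot/pi [-0.0006 -0.0003  0.0003] tcp tgt [588.  -3. 228.]
```

>>> carry_out:
  rows:
    - [0.03,0,0,0,0,0,-0.3]
    - [0.05,0,0,0,0,0,-0.3]
    - [0.07,0,0,0,0,0,-0.3]
    - [0.09,0,0,0,0,0,-0.3]
    - [0.11,0,0,0,0,0,-0.3]
    - [0.13,0,0,0,0,0,-0.3]
    - [0.16,0,0,0,0,0,-0.3]
    - [0.19,0,0,0,0,0,-0.3]
    - [0.22,0,0,0,0,0,-0.3]
    - [0.25,0,0,0,0,0,-0.3]
    - [0.28,0,0,0,0,0,-0.3]
    - [0.3,0,0,0,0,0,-0.3]

```text
clock: 16.5
position: [532.2, -0.7, 242.9]
ee_rot: [0.99, -0.03, -0.14, -0.005]
contact_force: [-0.1, -0.0, 1.1]
gripper_width: 29.9
grasp_force: 0.4
```

>>> carry_out:
  rows:
    - [0.03,0,0,0,0,0,-0.3]
    - [0.06,0,0,0,0,0,-0.3]
    - [0.09,0,0,0,0,0,-0.3]
    - [0.12,0,0,0,0,0,-0.3]
    - [0.15,0,0,0,0,0,-0.3]
    - [0.18,0,0,0,0,0,-0.3]
    - [0.21,0,0,0,0,0,-0.3]
    - [0.24,0,0,0,0,0,-0.3]
    - [0.26,0,0,0,0,0,-0.3]
    - [0.28,0,0,0,0,0,-0.3]
    - [0.29,0,0,0,0,0,-0.3]

```text
clock: 17.88
position: [587.6, -4.0, 226.9]
ee_rot: [0.99, -0.03, -0.14, -0.005]
contact_force: [0.2, -0.2, 0.6]
gripper_width: 30.1
grasp_force: 0.4
```

```bash
python3 -c "
from h import *
plan((10,-64,5)); blocks(); grab('wrist','w5.png')"
```

```text
clk 17.88 tip now [ 10.2 -64.4   4.3] F galley [-0.01 -0.19  0.62] w 30.1
shift/200 [-0.001 -0.003 -0.003] rot/pi [-0.0005 -0.0001  0.0002] tcp tgt [588.  -3. 228.]
wide [81.6 58. ] [60.2 19.4] 87.6 xmin/max 71.9 91.5
mid [-16.4  -1.7] [14.  97.3] 89.7 xmin/max -65.0 32.3
mid [-126.9   -2.9] [26.4 21. ] 3.5 xmin/max -139.9 -113.6
```

View pics/w5.png

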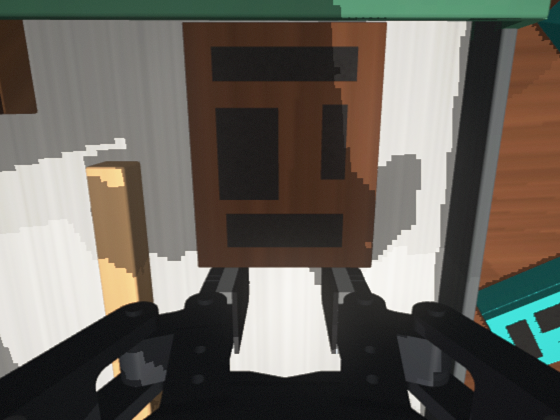

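The long block is square on both fingers (rear edge at row 266) and its front has reached the hood edge. The wide block is under the hood at upper left, and the reglet is undisturbed. I'll feel onward.

>>> carry_out:
  rows:
    - [0.008,0,0,0,0,0,-0.3]
    - [0.015,0,0,0,0,0,-0.3]
    - [0.02,0,0,0,0,0,-0.3]
    - [0.025,0,0,0,0,0,-0.3]
    - [0.03,0,0,0,0,0,-0.3]

```text
clock: 18.6
position: [593.2, -4.3, 225.3]
ee_rot: [0.99, -0.03, -0.14, -0.005]
contact_force: [-1.5, -0.2, 0.1]
gripper_width: 30.0
grasp_force: 0.3
```

>>> carry_out:
  rows:
    - [0.005,0,0,0,0,0,-0.3]
    - [0.01,0,0,0,0,0,-0.3]
    - [0.015,0,0,0,0,0,-0.3]

```text
clock: 18.98
position: [596.1, -4.5, 224.5]
ee_rot: [0.99, -0.03, -0.14, -0.005]
contact_force: [-0.8, -0.5, 0.4]
gripper_width: 30.1
grasp_force: 0.3
```

>>> carry_out:
  rows:
    - [0.005,0,0,0,0,0,-0.3]
    - [0.01,0,0,0,0,0,-0.3]
    - [0.015,0,0,0,0,0,-0.3]

```text
clock: 19.35
position: [599.0, -4.7, 223.7]
ee_rot: [0.99, -0.03, -0.14, -0.005]
contact_force: [-0.2, 0.3, 0.3]
gripper_width: 29.8
grasp_force: 0.2
```

>>> carry_out:
  rows:
    - [0.005,0,0,0,0,0,-0.3]
    - [0.01,0,0,0,0,0,-0.3]
    - [0.015,0,0,0,0,0,-0.3]

```text
clock: 19.73
position: [601.9, -4.9, 222.8]
ee_rot: [0.99, -0.03, -0.14, -0.005]
contact_force: [-1.9, -0.6, 0.6]
gripper_width: 29.7
grasp_force: 0.2
```

>>> carry_out:
  rows:
    - [0.005,0,0,0,0,0,-0.3]
    - [0.01,0,0,0,0,0,-0.3]
    - [0.013,0,0,0,0,0,-0.3]

```text
clock: 20.1
position: [604.4, -5.0, 222.1]
ee_rot: [0.99, -0.03, -0.14, -0.005]
contact_force: [-0.3, -0.6, 0.5]
gripper_width: 29.5
grasp_force: 0.3
```

>>> carry_out:
  rows:
    - [0.005,0,0,0,0,0,-0.3]
    - [0.01,0,0,0,0,0,-0.3]
    - [0.015,0,0,0,0,0,-0.3]

```text
clock: 20.48
position: [607.2, -5.2, 221.3]
ee_rot: [0.99, -0.03, -0.14, -0.005]
contact_force: [-0.7, -0.2, 1.4]
gripper_width: 29.7
grasp_force: 0.3
```

>>> carry_out:
  rows:
    - [0.005,0,0,0,0,0,-0.3]
    - [0.01,0,0,0,0,0,-0.3]
    - [0.015,0,0,0,0,0,-0.3]

```text
clock: 20.85
position: [610.1, -5.3, 220.4]
ee_rot: [0.99, -0.03, -0.14, -0.005]
contact_force: [0.1, -0.1, 0.5]
gripper_width: 29.7
grasp_force: 0.3
```

>>> carry_out:
  rows:
    - [0.005,0,0,0,0,0,-0.3]
    - [0.01,0,0,0,0,0,-0.3]
    - [0.015,0,0,0,0,0,-0.3]

```text
clock: 21.22
position: [613.0, -5.5, 219.6]
ee_rot: [0.99, -0.03, -0.14, -0.005]
contact_force: [0.1, -0.1, -0.2]
gripper_width: 29.7
grasp_force: 0.3
```

>>> carry_out:
  rows:
    - [0.005,0,0,0,0,0,-0.3]
    - [0.01,0,0,0,0,0,-0.3]
    - [0.015,0,0,0,0,0,-0.3]

```text
clock: 21.6
position: [615.8, -5.7, 218.8]
ee_rot: [0.99, -0.03, -0.14, -0.005]
contact_force: [-1.8, 0.1, 1.5]
gripper_width: 30.0
grasp_force: 1.0
```

The finger load is rising, so contact is beginning. I'll press gently.

>>> carry_out:
  rows:
    - [0.003,0,0,0,0,0,-0.3]
    - [0.006,0,0,0,0,0,-0.3]
    - [0.006,0,0,0,0,0,-0.3]

```text
clock: 21.98
position: [616.5, -5.7, 218.6]
ee_rot: [0.99, -0.03, -0.14, -0.005]
contact_force: [-4.1, 2.1, 3.7]
gripper_width: 30.1
grasp_force: 2.4
```

>>> carry_out:
  rows:
    - [0.003,0,0,0,0,0,-0.3]
    - [0.003,0,0,0,0,0,-0.3]
    - [0.003,0,0,0,0,0,-0.3]

```text
clock: 22.35
position: [617.0, -5.8, 218.5]
ee_rot: [0.99, -0.03, -0.141, -0.005]
contact_force: [-5.0, 1.5, 4.8]
gripper_width: 30.1
grasp_force: 3.2
```

Pressed at about 6 N, the same as the first block. I'll release slowly and lift clear.

>>> carry_out:
  rows:
    - [-0.0015,0,0,0,0,0,-0.3]
    - [-0.003,0,0,0,0,0,-0.3]
    - [-0.0045,0,0,0,0,0,-0.3]
    - [-0.006,0,0,0,0,0,-0.3]
    - [-0.0075,0,0,0,0,0,-0.3]
    - [-0.009,0,0,0,0,0,-0.3]
    - [-0.0105,0,0,0,0,0,-0.3]
    - [-0.012,0,0,0,0,0,-0.3]
    - [-0.0135,0,0,0,0,0,-0.3]
    - [-0.015,0,0,0,0,0,-0.3]
    - [-0.02,0,0,0,0,0,-0.3]
    - [-0.03,0,0,0,0,0,-0.3]

```text
clock: 23.85
position: [611.7, -5.5, 220.0]
ee_rot: [0.99, -0.03, -0.139, -0.005]
contact_force: [-0.1, 0.7, 0.5]
gripper_width: 30.0
grasp_force: 0.0
```

>>> carry_out:
  rows:
    - [-0.05,0,0,0,0,0,-0.3]
    - [-0.1,0,-0.02,0,0,0,-0.3]
    - [-0.15,0,-0.15,0,0,0,-0.3]
    - [-0.2,0,-0.35,0,0,0,-0.3]
    - [-0.4,0,-0.5,0,0,0,-0.3]
    - [-0.6,0,-0.6,0,0,0,-0.3]
    - [-0.75,0.2,-0.6,0,0,0,-0.3]
    - [-0.75,0.45,-0.6,0,0,0,-0.3]
    - [-0.75,0.7,-0.6,0,0,0,-0.3]
    - [-0.75,0.85,-0.6,0,0,0,-0.3]
    - [-0.75,0.85,-0.6,0,0,0,-0.3]
    - [-0.75,0.85,-0.6,0,0,0,-0.3]

```text
clock: 25.35
position: [490.4, -168.5, 376.7]
ee_rot: [0.99, -0.03, -0.139, -0.005]
contact_force: [0.5, -0.4, -0.5]
gripper_width: 30.3
grasp_force: 0.0
```

```bash
python3 -c "
from h import *
plan((0,0,0)); blocks(); p,d,P=grab('top'); cv2.imwrite('pics/t6.png',cv2.resize(p[140:290,100:450],None,fx=2.2,fy=2.2)[:,:,::-1])"
```

```text
clk 25.35 tip now [-114.9 -234.3  124.2] F galley [ 0.64 -0.35 -0.36] w 30.3
shift/200 [ 0.576 -1.171  0.624] rot/pi [-0.0006 -0.0003  0.0002] tcp tgt [581.  61. 226.]
wide [82.2 79.3] [19.3 61.9] 0.4 xmin/max 72.4 91.9
```

View pics/t6.png

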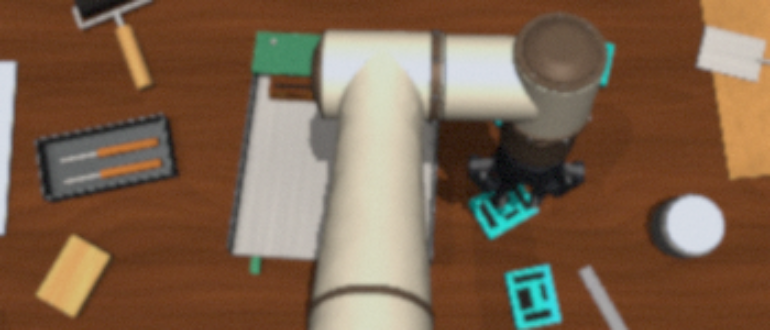

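>>> carry_out:
  rows:
    - [0,-0.25,0,0,0,0,-0.3]
    - [0,-0.5,0,0,0,0,-0.3]
    - [0.1,-0.75,0,0,0,0,-0.3]
    - [0.2,-1,0,0,0,0,-0.3]
    - [0.3,-1,0,0,0,0,-0.3]
    - [0.3,-1,0,0,0,0,-0.3]

```text
clock: 26.2
position: [560.9, 29.0, 359.4]
ee_rot: [0.99, -0.028, -0.14, -0.005]
contact_force: [-0.3, -1.0, 0.5]
gripper_width: 30.2
grasp_force: 0.0
```

```bash
python3 -c "
from h import *
p,d,P=grab('wrist','w7.png');R,o=frame();G=(P-o)@R
for a,b in((20,115),(-115,-20)):
    m=(d>0)&(G[...,1]>a)&(G[...,1]<b)&(abs(G[...,2]-23)<3)&(G[...,0]<92)&(G[...,0]>15)
    q=G[m];print(len(q),cv2.minAreaRect(q[:,:2].astype(np.float32)),np.percentile(q[:,0],1))
m=(d>0)&(abs(G[...,1])<30)&(G[...,2]>12)&(G[...,2]<19)&(G[...,0]<90)&(G[...,0]>-90);print('reg',cv2.minAreaRect(G[m][:,:2].astype(np.float32)))"
```

```text
Traceback (most recent call last):
IndexError: index -1 is out of bounds for axis 0 with size 0
```

View pics/w7.png

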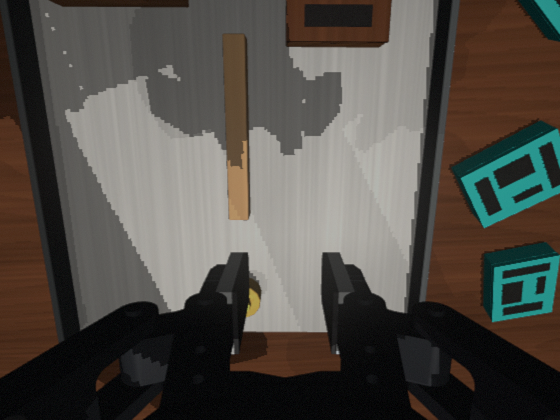

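Wide block at top left, long block at (338,20), reglet and weight still in place. I'll shift forward for a numeric check of both rear edges.

>>> carry_out:
  rows:
    - [0.15,0,0,0,0,0,-0.3]
    - [0.3,-0.1,0,0,0,0,-0.3]
    - [0.4,-0.15,0,0,0,0,-0.3]
    - [0.4,-0.15,0,0,0,0,-0.3]
    - [0.4,-0.15,0,0,0,0,-0.3]

```text
clock: 26.88
position: [638.1, 52.4, 338.7]
ee_rot: [0.99, -0.03, -0.14, -0.005]
contact_force: [-0.6, -0.1, -0.5]
gripper_width: 30.1
grasp_force: 0.0
```

```bash
python3 -c "
from h import *
p,d,P=grab('wrist','w8.png');R,o=frame();G=(P-o)@R
for a,b in((20,115),(-115,-20)):
    m=(d>0)&(G[...,1]>a)&(G[...,1]<b)&(abs(G[...,2]-23)<4)&(G[...,0]<96)&(G[...,0]>15)
    q=G[m];print(len(q),cv2.minAreaRect(q[:,:2].astype(np.float32)) if len(q) else '',q[:,0].min() if len(q) else '', np.median(q[:,2]) if len(q) else '')
    ys=np.arange(a+15,b-15,10)
    xs=[q[abs(q[:,1]-y)<4,0].min() if (abs(q[:,1]-y)<4).any() else np.nan for y in ys];print(np.round(xs,1))
m=(d>0)&(G[...,2]>32)&(G[...,2]<38)&(G[...,0]>80);print('hood',np.percentile(G[m][:,0],.5))
m=(d>0)&(abs(G[...,1])<30)&(G[...,2]>12)&(G[...,2]<19)&(G[...,0]<90)&(G[...,0]>-90);print('reg',cv2.minAreaRect(G[m][:,:2].astype(np.float32)))"
```

```text
4397 ((85.71336364746094, 71.04161071777344), (20.498794555664062, 82.6303939819336), 0.052956473082304) 75.458021956047 23.30861285338712
[75.6 75.6 75.5 75.5 75.5 75.5 75.5]
6680 ((74.15506744384766, -63.18140411376953), (62.66170120239258, 43.67933654785156), 89.9859390258789) 52.31530317937925 23.23647280054078
[ nan 52.5 52.4 52.5 52.4 52.3 52.4]
hood 101.40764877828107
reg ((15.219123840332031, 3.0091476440429688), (154.96324157714844, 33.013057708740234), 9.462224960327148)
```

Both rear edges are square to within 0.1°, and the tops sit 23 mm above the floor. Set against the hood edge, the fronts lie about 135.6 and 128.5 mm along the galley, inside the stop range and matching the felt contacts. I'm handing in.

```bash
python3 -c "
from h import *
print(arm.job_done())"
```

```text
the job is handed in; nothing more can be done
None
```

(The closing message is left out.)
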